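# Lift the terminal box cover off its studs and hold it level over the parts dish

## Task

The blue cover of the hob's terminal box is unscrewed and its two brass nuts lie loose on top of it. Take the cover straight up off the two studs, keep it level so that both nuts stay on it, carry it over to the steel parts dish and finish while still holding it there: level, steady, centred above the dish and about 15 cm above the worktop. Leave the dish and everything else on the worktop where it stands.

Things in the scene. Friction and masses are not known exactly. Their poses are not given: they have to be found in the camera images.
- terminal_box: grey open-topped terminal box, 130 (its x) x 90 (its y) x 50 mm high, fixed to the worktop; origin at the centre of its underside. Two upright brass studs, 6 mm thick, at x = +52 and -52, y = 0, reach from the rim (z = 50) to z = 65. Two black glands stick 14 out of its +x side.
- cover: blue plate 130 (its x) x 90 (y) x 5 mm, 0.2 kg, loose on the box rim, axes along the box's; origin centre of underside, z up. 9 mm holes at x = +52, -52 over the studs, which stand 10 proud. Border 3 high round its top. Black handle in the middle: bar 50 long (x), 14 wide (y), z = 24 to 44, open below, on posts at x = +18, -18; grasp it across the 14, at z = 34.
- nut_a: brass knurled nut, 18 mm across, 9 mm high, 12 g, lying loose on the cover's top (z = 5 of the cover) near x = +34, y = +23 of the cover, within 5; origin at the centre of its underside
- nut_b: a second nut like nut_a, near x = -34, y = -23 of the cover, within 5
- dish: round shallow steel dish, 120 mm across, 26 mm high, empty, loose on the worktop; origin at the centre of its underside
- coffee_press: black coffee press with clear glass, 122 mm tall, a bystander; origin at its underside
- mug: white mug with small green leaves, 95 mm tall, a bystander; origin at its underside
- tumbler: clear tumbler standing upside down, 69 across, 100 mm tall, a bystander; origin at its underside
- coffee_cup: small green and orange coffee cup, 56 mm tall, a bystander; origin at its underside
- sink_plug: black rubber sink plug, 49 across, 27 mm tall, a bystander; origin at its underside

How it is judged:
By the outcome, as a careful person would: the job done as asked, in the order asked, and still so for the second after the job is handed in, while the arm keeps its last pose, push and grip.
It also fails if it takes over 42 s, if anything falls off the work surface, if the arm or the gripper's body presses on something with over 40 N, if the wrist force passes 120 N, or if a joint passes its speed limit or range.

## Robot

A 6-joint arm with a two-finger parallel gripper is mounted at the origin on a cart in front of the work surface, level with it; the furniture and walls round the work are solid. World frame = base frame: x ahead of the robot, y to its left, z up, the work surface at z = 0. Lengths are in mm, angles in rad, forces in N, time in s.
With the tool pointing down it reaches from about 250 to 775 mm from the base axis. Payload 4 kg.
Tool frame: the origin (TCP) lies midway between the tips of the shut fingers; the grasp point (between the pads) lies grasp_offset behind it (grasp_offset is the distance from the TCP to the grasp point, in mm); z points along the fingers, x is the direction in which the jaws open and shut, and the axes are right-handed (so a half turn about z gives the same grasp; the last joint's range is limited). The gripper opens to 85 mm and grips with 20 to 120 N. Pads are 22 mm wide; open, the fingers measure 114 mm over their backs; the gripper's body (76 mm by 85 mm) begins 54 mm behind the grasp point. The pads swing forward as they close: fully open they stand 13 mm farther back than shut.
Start: joints at [1.186, 0.087, 1.371, -0, 1.684, -0.103], TCP at [152.955, 528.32, 231.341] pointing down, gripper open.
Joint ranges: [-3.1, 3.1], [-0.76, 2.03], [0.27, 2.55], [-1.08, 4.22], [0.17, 2.65], [-2.57, 2.57]. Speed limits (rad/s): [2.79, 2.79, 3.14, 3.14, 3.14, 3.14].

## Interface

Orientations are given as a 3x3 rotation matrix whose columns are the frame's x, y, z axes.
In Python, from station import read_state, capture, camera_info, hand_in, grasp_offset gives the robot as it stands.
- The arm moves only by the shell command python3 -m crank 'ROWS' [FORCE]. ROWS is JSON, a list of rows, each an object with "xyz": the shift along the tool's x, y, z in m, a list of three; "rot": the turn, a rotation vector about the tool's x, y, z in rad, a list of three; "grip": the closure, from 0 (fully open) to 1 (shut). In form: [{"xyz": [tx, ty, tz], "rot": [ax, ay, az], "grip": grip}, ...]. A call has 1 to 10 rows; each row is the pose to reach, as a shift and turn from the pose commanded when the call began, along the tool's axes at that moment; what a row does not reach only later rows make up. A row lasts 1/12 s, in which the tool goes at most 41.7 mm and 7.16 degrees, less where a joint would pass 70% of its speed; a pose out of reach is approached as far as the arm can. A call with a gripper value outside its range is refused whole. The fingers move at their own pace and stop on an object; FORCE is the grip in N (left out, the last holds). Time passes only in rows, so rows that repeat a pose let the fingers close. It gives the time, the measured TCP pose, the force and the opening at its end, in the units of the state.
- read_state(): the state, without advancing time (a new reading comes with each control period).
- capture(name): name is "scene" or "top" or "wrist"; returns (picture, depth): 420x560x3 uint8, red, green, blue; 420x560 float32, mm along the optical axis (not along the pixel's ray), 0 where there is no reading.
- camera_info(name): a dict with "fx", "fy", "cx", "cy" (pixels), "rvec" (rotation vector, rad) and "tvec" (3), from world to camera coordinates, as OpenCV has them. Camera axes: x right, y down, z forward; pixel columns grow to the right and rows downward; lengths in mm; the calibration is good to about 2 mm. The wrist camera is an equidistant fisheye: a pixel r from the principal point sees the ray r / f radians off the axis. A picture is of the moment at which its call begins: read the wrist's pose just before it. camera_info takes no time and is no camera call; for the wrist camera it gives the pose at the moment of the call.
- hand_in(): hands the job in, once; it reports no verdict.
The state is a dict: "time": time; "q": joint angles; "joint_velocities": joint speeds; "joint_torque": joint torques, N m; "position": TCP position; "tool_rot": TCP orientation; "force": force on the tool from outside, world axes, zero at the start; "ft_torque": the same for the moment, N m; "grip_width": finger opening in mm.
Only numpy, scipy, OpenCV 4.12 (cv2) and the standard library are available. Lean on these libraries where they do the work, as an engineer would, in place of code of your own. Each camera call takes 0.05 s, during which the arm holds its last target. There are 200 camera calls.

## Working session

There is one attempt and no reset: what is moved stays moved. The work goes in short steps, Python scripts to look and compute and a shell command to move; the robot and the scene stay as the last step left them, time stands still between calls to the robot, and variables do not carry over. Pictures are saved under pics/ and viewed, about 8 in all and at most 12, crops included, and the job is handed in when it is done.

```bash
mkdir -p pics && cat > h.py <<'E'
import numpy as np, cv2
from station import *
def shot(name):
    ci=camera_info(name); im,d=capture(name); return ci,im,d
def cloud(ci,d):
    v,u=np.mgrid[:d.shape[0],:d.shape[1]]
    P=np.stack([(u-ci['cx'])/ci['fx']*d,(v-ci['cy'])/ci['fy']*d,d],-1)
    R=cv2.Rodrigues(np.array(ci['rvec'],float))[0]
    W=(P-np.array(ci['tvec']).ravel())@R
    W[d<=0]=np.nan
    return W
E
python3 - <<'E'
from h import *
print(grasp_offset); s=read_state(); print(s['time'],s['position'],np.round(s['tool_rot'],3),s['grip_width'],s['force'])
for n in ['scene','top']:
    ci,im,d=shot(n); cv2.imwrite(f'pics/{n}.png',im[:,:,::-1]); W=cloud(ci,d); np.savez(f'{n}.npz',im=im,W=W)
    print(n,ci)
    hsv=cv2.cvtColor(im,cv2.COLOR_RGB2HSV)
    m=cv2.inRange(hsv,(95,90,40),(130,255,255))
    k,l,st,c=cv2.connectedComponentsWithStats(m)
    for i in range(1,k):
        if st[i,4]>100: print('blue',st[i],c[i],np.nanmedian(W[l==i],0).round(1))
E
```

```text
18.700000000000003
0.0 [152.75038056 527.8306794  230.116205  ] [[ 0.278  0.961 -0.001]
 [ 0.961 -0.278 -0.002]
 [-0.002 -0.    -1.   ]] 85.38345853437649 [ 0.08685728 -0.20609618 -0.60731889]
scene {'fx': 499.77884823896153, 'fy': 499.77884823896153, 'cx': 279.84011221160097, 'cy': 211.3314073887145, 'rvec': array([ 1.1841952 , -2.2520803 ,  1.01019453]), 'tvec': array([ 380.04646869,  315.33336038, 1459.75629481])}
blue [309 223  33  18 296] [325.71621622 231.35135135] [380.9  22.1  55.6]
top {'fx': 406.5194788145626, 'fy': 406.5194788145626, 'cx': 287.4180221488907, 'cy': 201.72284144146883, 'rvec': array([ 2.18541267, -2.03171224,  0.19897565]), 'tvec': array([  38.53099064,  553.51612339, 1069.056806  ])}
blue [ 291  222   41   52 1344] [310.79464286 247.22470238] [428.    7.   55.9]
```

View pics/top.png

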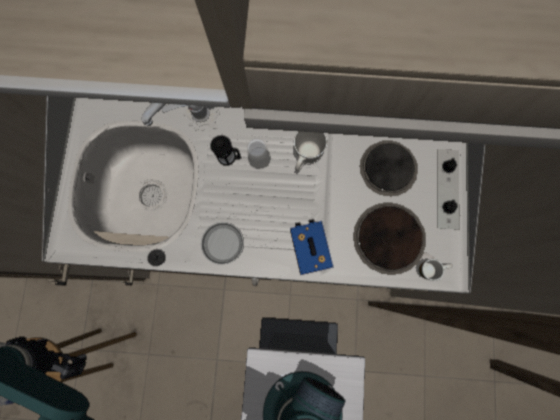

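View pics/scene.png

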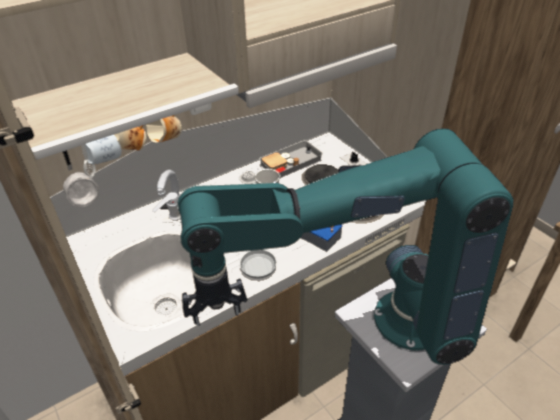

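The top view shows the cover at about (311,247), handle (311,247), with the glands on its far side, so cover +x points away from the robot. The dish is at (223,243), with the plug at (157,257) and the cup at (430,268). In the scene view the arm hides most of the box and the dish is at (258,264).

```bash
cat >> h.py <<'E'
def plane(ci,uv,z):
    R=cv2.Rodrigues(np.array(ci['rvec'],float))[0]; C=-R.T@np.array(ci['tvec']).ravel()
    uv=np.atleast_2d(np.array(uv,float))
    if ci.get('fish'):
        x=(uv[:,0]-ci['cx'])/ci['fx']; y=(uv[:,1]-ci['cy'])/ci['fy']; th=np.hypot(x,y)+1e-9
        D=np.stack([np.sin(th)*x/th,np.sin(th)*y/th,np.cos(th)],-1)
    else: D=np.stack([(uv[:,0]-ci['cx'])/ci['fx'],(uv[:,1]-ci['cy'])/ci['fy'],np.ones(len(uv))],-1)
    D=D@R; return C+D*((z-C[2])/D[:,2:3])
def rect(P):
    (c,s,a)=cv2.minAreaRect(P[:,:2].astype(np.float32)); b=cv2.boxPoints((c,s,a))
    e=max((b[1]-b[0],b[2]-b[1]),key=np.linalg.norm); return np.array(c),s,np.degrees(np.arctan2(e[1],e[0]))
E
python3 - <<'E'
from h import *
ci=camera_info('top'); z=np.load('top.npz'); im,W=z['im'],z['W']
hsv=cv2.cvtColor(im,cv2.COLOR_RGB2HSV)
m=cv2.inRange(hsv,(95,90,40),(130,255,255))
cs,_=cv2.findContours(m,cv2.RETR_EXTERNAL,cv2.CHAIN_APPROX_NONE); c=max(cs,key=len)[:,0]
print('cover',rect(plane(ci,c,57)))
f=np.zeros_like(m); cv2.fillPoly(f,[c],1)
h=(f>0)&(W[:,:,2]>75); v,u=np.nonzero(h); print('handle',len(v),np.nanmedian(W[h],0),rect(plane(ci,np.c_[u,v],94)))
b=(f>0)&(cv2.inRange(hsv,(10,80,60),(35,255,255))>0)
k,l,st,cc=cv2.connectedComponentsWithStats(b.astype(np.uint8)); 
for i in range(1,k): print('brass',st[i,4],cc[i],plane(ci,cc[i],64)[0],np.nanmedian(W[l==i],0))
# dish
d=np.zeros_like(m); roi=(slice(215,272),slice(195,250)); zz=W[:,:,2]
print(zz[243,195:252].round(0))
g=(zz>18)&(zz<35); d[roi]=g[roi]; v,u=np.nonzero(d); P=W[d>0]; print('dish',len(P),cv2.minEnclosingCircle(P[:,:2].astype(np.float32)), np.median(P[:,2]))
print('max heights around path', np.nanmax(zz[215:290,195:345]))
# heights of everything in x<650 region
M=(W[:,:,0]>250)&(W[:,:,0]<700)&(np.abs(W[:,:,1])<450)&(zz>40)
k,l,st,cc=cv2.connectedComponentsWithStats(M.astype(np.uint8))
for i in range(1,k):
    if st[i,4]>20: print(st[i,:5],np.nanmin(W[l==i],0).round(),np.nanmax(W[l==i],0).round())
cv2.imwrite('pics/crop.png',cv2.resize(im[200:290,180:360,::-1],None,fx=4,fy=4,interpolation=cv2.INTER_CUBIC))
E
```

```text
cover (array([430.74847412,   6.99816132]), (130.80145263671875, 87.52070617675781), np.float32(16.652557))
handle 106 [428.50460875   6.08282758  93.76398084] (array([428.5980835 ,   5.95861244]), (49.79364776611328, 14.006284713745117), np.float32(17.538282))
brass 1 [307. 228.] [478.94391725  20.27962904  64.        ] [478.62885585  20.35327786  66.24642945]
brass 26 [301.  236.5] [454.69905614  34.95746111  64.        ] [454.68079953  34.96374509  63.89841632]
brass 28 [321.21428571 258.5       ] [399.8310774 -22.7931167  64.       ] [399.96835007 -22.32932899  63.70070658]
brass 2 [315.5 266. ] [378.95040402  -8.76195892  64.        ] [378.83231561  -8.61783618  66.41492188]
[-1. -2.  2.  2. -2. -3. 25. 21. 15. 11. nan  4.  7.  5.  3.  6.  2.  7.
  6.  5.  4.  3.  6.  6.  9.  2.  5.  1.  5.  9.  4.  1.  2.  4.  5.  2.
  2.  3.  3.  6.  5.  3.  4.  3.  5.  8. 13. 26. -2.  1. -2. -4.  0. -2.
 -1. -2. -1.]
dish 237 ((426.8408203125, 253.38250732421875), 59.91995620727539) 25.206625752136322
max heights around path 99.32759722022193
[   63     0   497   315 64595] [ 308. -446.   40.] [700. 450. 788.]
[141 114  12  12 108] [682. 417. 213.] [700. 443. 247.]
[210 138  30  24 439] [655. 226.  40.] [700. 300. 125.]
[247 142  22  23 409] [656. 144.  40.] [700. 203. 107.]
[294 146  32  25 192] [642. -14.  40.] [698.  71. 100.]
[452 199   3  11  28] [ 564. -386.   40.] [ 593. -379.   47.]
[ 290  220   44   55 1619] [355. -56.  42.] [504.  66.  99.]
[421 259  32  22 196] [ 365. -379.   40.] [ 421. -294.   61.]
[ 433  314  127   41 2229] [ 257. -450.   40.] [ 279. -326.  555.]
```

View pics/crop.png

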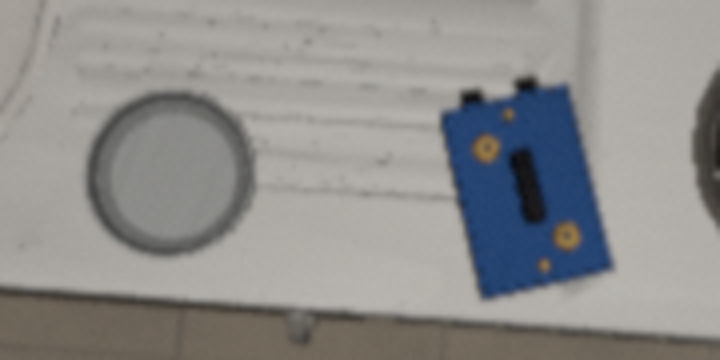

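The studs, outline and handle agree: the cover is centred at about (429.2, 6.2) with yaw about 16.7°. The nuts lie as stated. The dish centre is about (426.8, 253.4). Next I move to a hover above the handle.

```bash
python3 -m crank '[{"xyz":[-0.425,0.411,0.051],"rot":[0,0,-0.573],"grip":0.3},{"xyz":[-0.425,0.411,0.051],"rot":[0,0,-0.573],"grip":0.3},{"xyz":[-0.425,0.411,0.051],"rot":[0,0,-0.573],"grip":0.3},{"xyz":[-0.425,0.411,0.051],"rot":[0,0,-0.573],"grip":0.3},{"xyz":[-0.425,0.411,0.051],"rot":[0,0,-0.573],"grip":0.3},{"xyz":[-0.425,0.411,0.051],"rot":[0,0,-0.573],"grip":0.3},{"xyz":[-0.425,0.411,0.051],"rot":[0,0,-0.573],"grip":0.3},{"xyz":[-0.425,0.411,0.051],"rot":[0,0,-0.573],"grip":0.3},{"xyz":[-0.425,0.411,0.051],"rot":[0,0,-0.573],"grip":0.3},{"xyz":[-0.425,0.411,0.051],"rot":[0,0,-0.573],"grip":0.3}]' 40
cat >> h.py <<'E'
def togo(x,y,z,yaw):
    "shift (tool axes, mm) and turn to TCP x,y,z pointing down with tool x at world angle yaw (deg)"
    from scipy.spatial.transform import Rotation as Ro
    s=read_state(); R=np.array(s['tool_rot']); p=np.array(s['position'])
    a=np.radians(yaw); T=np.array([[np.cos(a),np.sin(a),0],[np.sin(a),-np.cos(a),0],[0,0,-1]])
    print('t',s['time'],'p',p.round(1),'F',np.round(s['force'],1),'w',round(s['grip_width'],1),'xyz',(R.T@(np.array([x,y,z])-p)).round(1),'rot',Ro.from_matrix(R.T@T).as_rotvec().round(4))
E
python3 -c "
from h import *; togo(429.2,6.2,180,106.7)"
```

```text
time: 0.93
position: [341.6, 170.7, 196.3]
tool_rot: [[-0.288, 0.958, 0.0], [0.958, 0.288, 0.0], [0.0, 0.0, -1.0]]
force: [1.6, 0.8, -0.3]
grip_width: 59.5
t 0.9333 p [341.6 170.7 196.3] F [ 1.6  0.8 -0.3] w 59.5 xyz [-182.7   36.6   16.2] rot [ 0.0002 -0.0002  0.0003]
```

```bash
python3 -m crank '[{"xyz":[-0.175,0.035,0.015],"rot":[0,0,0],"grip":0.3},{"xyz":[-0.175,0.035,0.015],"rot":[0,0,0],"grip":0.3},{"xyz":[-0.175,0.035,0.015],"rot":[0,0,0],"grip":0.3},{"xyz":[-0.175,0.035,0.015],"rot":[0,0,0],"grip":0.3},{"xyz":[-0.175,0.035,0.015],"rot":[0,0,0],"grip":0.3},{"xyz":[-0.175,0.035,0.015],"rot":[0,0,0],"grip":0.3},{"xyz":[-0.175,0.035,0.015],"rot":[0,0,0],"grip":0.3},{"xyz":[-0.175,0.035,0.015],"rot":[0,0,0],"grip":0.3}]' 40
python3 - <<'E'
from h import *
togo(429.2,6.2,180,106.7)
ci,im,d=shot('wrist'); ci['fish']=1; cv2.imwrite('pics/w1.png',im[:,:,::-1])
hsv=cv2.cvtColor(im,cv2.COLOR_RGB2HSV)
m=cv2.inRange(hsv,(95,90,40),(130,255,255))
cs,_=cv2.findContours(m,cv2.RETR_EXTERNAL,cv2.CHAIN_APPROX_NONE); c=max(cs,key=cv2.contourArea)[:,0]
print(len(c),'cover',rect(plane(ci,c,57)))
b=cv2.inRange(hsv,(10,80,60),(35,255,255))
k,l,st,cc=cv2.connectedComponentsWithStats(b)
for i in range(1,k):
    if st[i,4]>15: print('brass',st[i],cc[i],plane(ci,cc[i],64)[0].round(1))
E
```

```text
time: 1.6
position: [424.8, 16.0, 181.5]
tool_rot: [[-0.288, 0.958, -0.001], [0.958, 0.288, 0.001], [0.001, -0.0, -1.0]]
force: [0.3, -0.5, 0.1]
grip_width: 59.7
t 1.6 p [424.8  16.  181.5] F [ 0.3 -0.5  0.1] w 59.7 xyz [-10.6   1.4   1.5] rot [-0.0004 -0.0011  0.0007]
484 cover (array([430.41375732,   4.04857635]), (130.1329803466797, 89.3930435180664), np.float32(17.273188))
brass [259 140   8   7  41] [262.29268293 143.07317073] [381.5 -10.6  64. ]
brass [229 150  22  23 324] [239.32716049 160.99691358] [400.7 -24.3  64. ]
brass [277 229  20  21 269] [286.46096654 239.08550186] [454.7  32.3  64. ]
brass [262 258   6   7  31] [264.35483871 261.09677419] [480.7  19.9  64. ]
brass [113 407  23  13 203] [122.77339901 413.48275862] [ 787.9 -105.9   64. ]
```

View pics/w1.png

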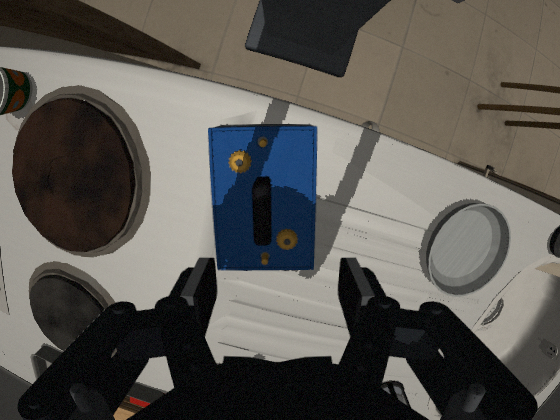

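The wrist view shows the cover's outline (210–316, 125–270) with both nuts at (239,161) and (286,239) and the dish at (467,247). It puts the cover at about (430.7, 4.5), yaw 17.1°. I take the average of both views: (430, 5.3), 17°.

```bash
python3 -m crank '[{"xyz":[-0.0117,0.0019,0.03],"rot":[0,0,-0.005],"grip":0.3},{"xyz":[-0.0117,0.0019,0.06],"rot":[0,0,-0.005],"grip":0.3},{"xyz":[-0.0117,0.0019,0.085],"rot":[0,0,-0.005],"grip":0.3},{"xyz":[-0.0117,0.0019,0.1],"rot":[0,0,-0.005],"grip":0.3},{"xyz":[-0.0117,0.0019,0.1],"rot":[0,0,-0.005],"grip":0.3},{"xyz":[-0.0117,0.0019,0.1],"rot":[0,0,-0.005],"grip":0.3}]' 40
python3 - <<'E'
from h import *
togo(430,5.3,65.3,107)
E
```

```text
time: 2.15
position: [429.7, 5.6, 81.4]
tool_rot: [[-0.294, 0.956, -0.001], [0.956, 0.294, 0.0], [0.001, -0.001, -1.0]]
force: [1.3, -0.1, 0.5]
grip_width: 59.8
t 2.15 p [429.7   5.6  81.4] F [ 1.3 -0.1  0.5] w 59.8 xyz [-0.4  0.2 16.1] rot [-0.0012 -0.0008  0.0018]
```

```bash
python3 -m crank '[{"xyz":[0,0,0.006],"rot":[0,0,0],"grip":0.4},{"xyz":[0,0,0.012],"rot":[0,0,0],"grip":0.5},{"xyz":[0,0,0.016],"rot":[0,0,0],"grip":0.6},{"xyz":[0,0,0.016],"rot":[0,0,0],"grip":0.7},{"xyz":[0,0,0.016],"rot":[0,0,0],"grip":0.76},{"xyz":[0,0,0.016],"rot":[0,0,0],"grip":0.79},{"xyz":[0,0,0.016],"rot":[0,0,0],"grip":0.81},{"xyz":[0,0,0.016],"rot":[0,0,0],"grip":0.83},{"xyz":[0,0,0.016],"rot":[0,0,0],"grip":0.85},{"xyz":[0,0,0.016],"rot":[0,0,0],"grip":0.87}]' 30
python3 - <<'E'
from h import *
togo(430,5.3,65.3,107); print(read_state()['ft_torque'])
ci,im,d=shot('wrist'); cv2.imwrite('pics/w2.png',im[:,:,::-1])
E
```

```text
time: 2.98
position: [430.8, 4.5, 66.1]
tool_rot: [[-0.292, 0.956, 0.001], [0.956, 0.292, 0.001], [0.0, 0.001, -1.0]]
force: [-0.4, 1.8, 2.0]
grip_width: 13.0
t 2.9833 p [430.8   4.5  66.1] F [-0.4  1.8  2. ] w 13.0 xyz [ 1.  -0.5  0.8] rot [ 0.0009 -0.0003 -0.0006]
[ 0.22383622  0.08256044 -0.04780437]
```

View pics/w2.png

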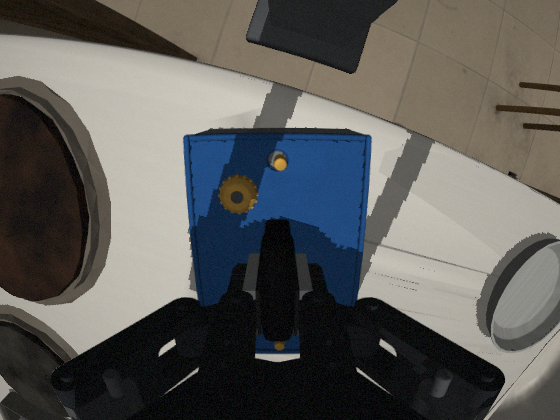

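The fingers are on the bar (260–295, 220–340), nut_b is at (238,195), and nut_a is hidden behind the gripper. I tighten the grip and lift slowly.

```bash
python3 -m crank '[{"xyz":[0,0,0],"rot":[0,0,0],"grip":0.92},{"xyz":[0,0,0],"rot":[0,0,0],"grip":1},{"xyz":[0,0,0],"rot":[0,0,0],"grip":1},{"xyz":[0,0,0],"rot":[0,0,0],"grip":1},{"xyz":[0,0,-0.0005],"rot":[0,0,0],"grip":1},{"xyz":[0,0,-0.0015],"rot":[0,0,0],"grip":1},{"xyz":[0,0,-0.003],"rot":[0,0,0],"grip":1},{"xyz":[0,0,-0.0045],"rot":[0,0,0],"grip":1},{"xyz":[0,0,-0.0055],"rot":[0,0,0],"grip":1},{"xyz":[0,0,-0.006],"rot":[0,0,0],"grip":1}]' 60
python3 - <<'E'
from h import *
togo(430,5.3,65.3,107); print(read_state()['ft_torque'],read_state()['tool_rot'][2])
E
```

```text
time: 3.87
position: [430.0, 4.3, 71.2]
tool_rot: [[-0.292, 0.956, -0.001], [0.956, 0.292, 0.0], [0.0, -0.001, -1.0]]
force: [-0.3, 1.1, -2.7]
grip_width: 12.9
t 3.8667 p [430.    4.3  71.2] F [-0.3  1.1 -2.7] w 12.9 xyz [1.  0.3 5.9] rot [-0.0013 -0.0005 -0.0005]
[ 0.22413158 -0.08585484 -0.04851012] [ 4.77448127e-04 -1.27620238e-03 -9.99999072e-01]
```

```bash
python3 -m crank '[{"xyz":[0,0,-0.0005],"rot":[0,0,0],"grip":1},{"xyz":[0,0,-0.002],"rot":[0,0,0],"grip":1},{"xyz":[0,0,-0.004],"rot":[0,0,0],"grip":1},{"xyz":[0,0,-0.007],"rot":[0,0,0],"grip":1},{"xyz":[0,0,-0.010],"rot":[0,0,0],"grip":1},{"xyz":[0,0,-0.013],"rot":[0,0,0],"grip":1},{"xyz":[0,0,-0.016],"rot":[0,0,0],"grip":1},{"xyz":[0,0,-0.018],"rot":[0,0,0],"grip":1},{"xyz":[0,0,-0.0195],"rot":[0,0,0],"grip":1},{"xyz":[0,0,-0.020],"rot":[0,0,0],"grip":1}]'
cat > look.py <<'E'
import sys; from h import *
from scipy.spatial.transform import Rotation as Ro
# fit cover plane from the depth inside the blue area
tag=sys.argv[1]; togo(427,253,165,107); print('ft',np.round(read_state()['ft_torque'],3))
for n in ['top','scene']:
    ci,im,d=shot(n); W=cloud(ci,d); cv2.imwrite(f'pics/{n}{tag}.png',im[:,:,::-1])
    hsv=cv2.cvtColor(im,cv2.COLOR_RGB2HSV)
    m=cv2.inRange(hsv,(95,90,30),(130,255,255)); m=cv2.morphologyEx(m,cv2.MORPH_OPEN,np.ones((2,2)))
    k,l,st,c=cv2.connectedComponentsWithStats(m)
    for i in range(1,k):
        if st[i,4]<60: continue
        P=W[(l==i)]; P=P[np.isfinite(P[:,2])]
        for _ in range(4):
            A=np.c_[P[:,:2]-P[:,:2].mean(0),np.ones(len(P))]; co=np.linalg.lstsq(A,P[:,2],rcond=None)[0]; r=P[:,2]-A@co
            P=P[abs(r)<max(2.5*np.median(abs(r)),1)]
        print(n,'blue',st[i],'mean',P.mean(0).round(1),'slope',co[:2].round(3),'rms',r.std().round(2))
        print('  rect@z+1',rect(plane(ci,np.argwhere(l==i)[:,::-1],co[2]+1)))
    b=cv2.inRange(hsv,(10,90,60),(35,255,255))&cv2.dilate(m,np.ones((15,15)))
    k,l,st,c=cv2.connectedComponentsWithStats(b)
    for i in range(1,k):
        if st[i,4]>3: print('  brass',st[i,4],c[i].round(),np.nanmedian(W[l==i],0).round(1))
E
python3 look.py a; cd pics; python3 -c "
import cv2;a=cv2.imread('topa.png')[170:320,170:400];b=cv2.imread('scenea.png')[170:320,170:400]
cv2.imwrite('ca.png',cv2.resize(cv2.vconcat([a,b]),None,fx=2,fy=2))"
```

```text
time: 4.7
position: [430.7, 4.2, 92.1]
tool_rot: [[-0.292, 0.956, 0.001], [0.956, 0.292, -0.0], [-0.0, 0.001, -1.0]]
force: [-0.2, 0.6, -3.5]
grip_width: 13.0
t 4.7 p [430.7   4.2  92.1] F [-0.2  0.6 -3.5] w 13.0 xyz [239.   69.1 -72.9] rot [ 0.0006  0.0004 -0.0006]
ft [-0.022 -0.052 -0.026]
top blue [298 252  37  23 530] mean [387.3  -2.7  81.7] slope [-0.026 -0.013] rms 1.59
  rect@z+1 (array([393.13189697,  -7.54629517]), (57.934696197509766, 89.3409423828125), np.float32(-74.673065))
top blue [ 14 364  16  13 127] mean [  20.9  822.9 -106.2] slope [-1.126  2.012] rms 6.21
  rect@z+1 (array([ 22.9199295 , 823.33117676]), (33.147396087646484, 43.090354919433594), np.float32(-85.72795))
  brass 26 [322. 258.] [399.7 -22.9  90.3]
  brass 54 [ 22. 401.] [-103.3  884.5 -244.1]
scene blue [299 209  44  27 515] mean [413.   14.   79.8] slope [-0.01   0.019] rms 2.35
  rect@z+1 (array([422.75390625,   7.22860718]), (129.8062286376953, 91.35303497314453), np.float32(19.50761))
  brass 12 [308. 217.] [453.8  36.7  87.2]
  brass 10 [331. 219.] [395.7 -18.5  90.7]
```

View pics/ca.png

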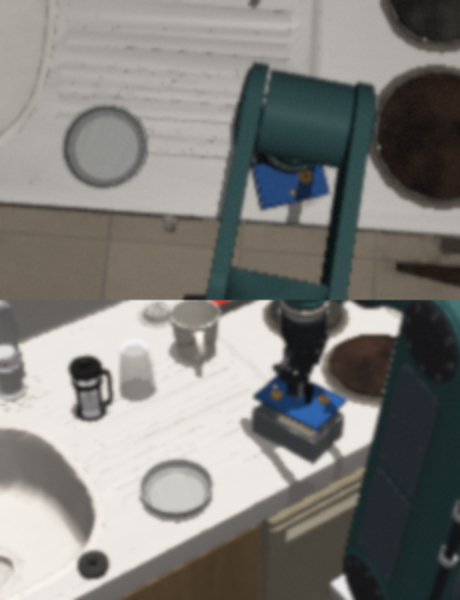

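Cover is off the studs, roughly level, with nuts at (331,219) and (308,217) in the scene view. Continuing up to height.

```bash
python3 -m crank '[{"xyz":[0,0,-0.002],"rot":[0,0,0],"grip":1},{"xyz":[0,0,-0.007],"rot":[0,0,0],"grip":1},{"xyz":[0,0,-0.015],"rot":[0,0,0],"grip":1},{"xyz":[0,0,-0.025],"rot":[0,0,0],"grip":1},{"xyz":[0,0,-0.037],"rot":[0,0,0],"grip":1},{"xyz":[0,0,-0.049],"rot":[0,0,0],"grip":1},{"xyz":[0,0,-0.059],"rot":[0,0,0],"grip":1},{"xyz":[0,0,-0.067],"rot":[0,0,0],"grip":1},{"xyz":[0,0,-0.072],"rot":[0,0,0],"grip":1},{"xyz":[0,0,-0.074],"rot":[0,0,0],"grip":1}]'
python3 -c "
from h import *; togo(427,253.4,165.5,107)"
```

```text
time: 5.63
position: [431.0, 4.2, 167.0]
tool_rot: [[-0.292, 0.956, 0.002], [0.956, 0.292, -0.0], [-0.001, 0.002, -1.0]]
force: [0.0, 0.3, -3.2]
grip_width: 13.3
t 5.6333 p [431.    4.2 167. ] F [ 0.   0.3 -3.2] w 13.3 xyz [239.5  68.9   1.4] rot [ 0.0019  0.0007 -0.0005]
```

```bash
python3 -m crank '[{"xyz":[0.0014,0.0004,0],"rot":[0,0,0],"grip":1},{"xyz":[0.0048,0.0014,0],"rot":[0,0,0],"grip":1},{"xyz":[0.0101,0.0029,0],"rot":[0,0,0],"grip":1},{"xyz":[0.0173,0.005,0],"rot":[0,0,0],"grip":1},{"xyz":[0.0269,0.0078,0],"rot":[0,0,0],"grip":1},{"xyz":[0.0384,0.0111,0],"rot":[0,0,0],"grip":1},{"xyz":[0.0519,0.015,0],"rot":[0,0,0],"grip":1},{"xyz":[0.0663,0.0191,0],"rot":[0,0,0],"grip":1},{"xyz":[0.0807,0.0233,0],"rot":[0,0,0],"grip":1},{"xyz":[0.0961,0.0277,0],"rot":[0,0,0],"grip":1}]' && python3 -m crank '[{"xyz":[0.0154,0.0044,0],"rot":[0,0,0],"grip":1},{"xyz":[0.0308,0.0089,0],"rot":[0,0,0],"grip":1},{"xyz":[0.0461,0.0133,0],"rot":[0,0,0],"grip":1},{"xyz":[0.0615,0.0177,0],"rot":[0,0,0],"grip":1},{"xyz":[0.0769,0.0222,0],"rot":[0,0,0],"grip":1},{"xyz":[0.0913,0.0263,0],"rot":[0,0,0],"grip":1},{"xyz":[0.1047,0.0302,0],"rot":[0,0,0],"grip":1},{"xyz":[0.1163,0.0335,0],"rot":[0,0,0],"grip":1},{"xyz":[0.1259,0.0363,0],"rot":[0,0,0],"grip":1},{"xyz":[0.1336,0.0385,0],"rot":[0,0,0],"grip":1}]' && python3 -m crank '[{"xyz":[0.0053,0.0015,0],"rot":[0,0,0],"grip":1},{"xyz":[0.0082,0.0024,0],"rot":[0,0,0],"grip":1},{"xyz":[0.0096,0.0028,0],"rot":[0,0,0],"grip":1},{"xyz":[0.0096,0.0028,0],"rot":[0,0,0],"grip":1},{"xyz":[0.0096,0.0028,0],"rot":[0,0,0],"grip":1},{"xyz":[0.0096,0.0028,0],"rot":[0,0,0],"grip":1}]'
python3 look.py b; python3 - <<'E'
from h import *
ci,im,d=shot('wrist'); a=cv2.imread('pics/topb.png')[180:300,180:350];b=cv2.imread('pics/sceneb.png')[180:300,180:350]
a,b=[cv2.resize(q,(400,282)) for q in (a,b)]
w=cv2.resize(im[:,:,::-1],(400,300)); w=cv2.vconcat([w,np.zeros((264,400,3),np.uint8)])
cv2.imwrite('pics/cb.png',cv2.hconcat([cv2.vconcat([a,b]),w]))
E
```

```text
time: 6.47
position: [428.6, 105.9, 165.4]
tool_rot: [[-0.292, 0.956, -0.0], [0.956, 0.292, 0.0], [0.0, -0.0, -1.0]]
force: [0.6, -0.9, -2.0]
grip_width: 13.3
time: 7.3
position: [426.4, 244.7, 165.4]
tool_rot: [[-0.293, 0.956, -0.0], [0.956, 0.293, 0.0], [0.0, -0.0, -1.0]]
force: [0.0, 0.3, -3.9]
grip_width: 13.3
time: 7.8
position: [426.7, 252.9, 165.7]
tool_rot: [[-0.291, 0.957, 0.0], [0.957, 0.291, -0.0], [-0.0, 0.0, -1.0]]
force: [0.1, 0.8, -2.9]
grip_width: 13.1
t 7.8 p [426.7 252.9 165.7] F [ 0.1  0.8 -2.9] w 13.1 xyz [0.  0.3 0.7] rot [ 0.0001  0.0001 -0.0013]
ft [-0.034  0.039  0.008]
top blue [217 212  13  14 138] mean [474.  232.3 169.1] slope [-1.418 -1.489] rms 16.81
  rect@z+1 (array([472.40615845, 232.17849731]), (32.87223815917969, 27.296133041381836), np.float32(18.496681))
top blue [223 235  14  27 242] mean [402.1 205.8 178.8] slope [ 1.301 -6.901] rms 48.91
  rect@z+1 (array([400.98480225, 204.68452454]), (61.85102081298828, 25.703266143798828), np.float32(23.9884))
top blue [199 246  17  21 255] mean [375.4 256.4 199.3] slope [ 0.75  -4.101] rms 33.02
  rect@z+1 (array([375.59051514, 254.71604919]), (47.92121887207031, 31.28013801574707), np.float32(18.312769))
top blue [ 14 364  16  13 124] mean [  21.6  824.3 -103.7] slope [-1.104  1.974] rms 4.49
  rect@z+1 (array([ 23.41069412, 822.22833252]), (33.092647552490234, 42.669898986816406), np.float32(-85.72795))
  brass 61 [ 42. 376.] [ -27.6  835.8 -244.1]
  brass 22 [ 25. 398.] [ -95.8  880.2 -244.6]
scene blue [234 224  48  28 577] mean [406.4 258.8 154.1] slope [-0.018  0.025] rms 1.86
  rect@z+1 (array([418.5385437 , 254.27423096]), (127.59226989746094, 89.91355895996094), np.float32(16.18787))
  brass 16 [244. 231.] [448.6 286.  161.6]
  brass 15 [269. 234.] [393.7 228.1 162.5]
```

View pics/cb.png

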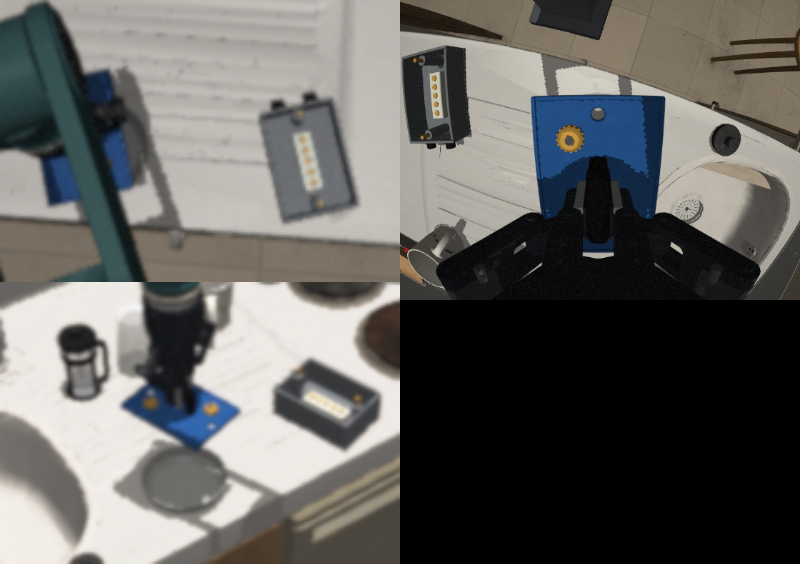

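Both nuts are on the cover: scene crop (150,403) and (210,408). The box is bare, with the studs clear. As a last check I compare the dish centre from the scene view, let the arm settle and re-read.

```bash
python3 -m crank '[{"xyz":[0,0,0],"rot":[0,0,0],"grip":1},{"xyz":[0,0,0],"rot":[0,0,0],"grip":1},{"xyz":[0,0,0],"rot":[0,0,0],"grip":1},{"xyz":[0,0,0],"rot":[0,0,0],"grip":1}]'; python3 - <<'E'
from h import *
W=np.load('scene.npz')['W']; z=W[:,:,2]
g=(z>18)&(z<34)&(abs(W[:,:,0]-427)<90)&(abs(W[:,:,1]-253)<90)
g[:,:235]&=False if False else g[:,:235]
P=W[g][:,:2]; A=np.c_[2*P,np.ones(len(P))]
for _ in range(5):
    s=np.linalg.lstsq(np.c_[2*P,np.ones(len(P))],(P**2).sum(1),rcond=None)[0]; r=np.sqrt(s[2]+s[0]**2+s[1]**2); e=abs(np.hypot(*(P-s[:2]).T)-r); P=P[e<max(2.5*np.median(e),3)]
print('scene dish circle',s[:2].round(1),r.round(1),len(P))
s=read_state(); print(np.round(s['position'],1),np.abs(s['joint_velocities']).max().round(4),s['grip_width'],np.round(s['force'],1))
E
python3 look.py c | grep -A3 scene
```

```text
time: 8.28
position: [426.6, 253.3, 165.7]
tool_rot: [[-0.292, 0.956, 0.0], [0.956, 0.292, 0.0], [0.0, 0.0, -1.0]]
force: [-0.4, 0.9, -2.9]
grip_width: 13.3
scene dish circle [426.7 256.4] 57.2 139
[426.6 253.3 165.7] 0.0082 13.274506374304618 [-0.4  0.9 -2.9]
scene blue [234 225  48  28 566] mean [406.  260.5 154.1] slope [-0.012  0.016] rms 1.82
  rect@z+1 (array([418.76165771, 256.64208984]), (126.97264862060547, 91.30585479736328), np.float32(18.300419))
  brass 16 [244. 231.] [449.5 284.1 161.7]
  brass 15 [269. 234.] [393.4 228.3 162.4]
```

```bash
python3 -c "
from station import hand_in; print(hand_in())"
```

```text
the job is handed in; nothing more can be done
None
```

I lifted the cover straight up off the two studs and carried it level, with both nuts on it, to the dish. I handed in at about 8.4 s of the 42 s, still holding it there.

What the last checks showed:
- **Nuts:** both were still on the cover in the last scene picture.
- **Position:** the tool was at (426.6, 253.3). The dish centre came out at (426.8, 253.4) from the top view and (426.7, 256.4) from the scene view.
- **Height:** the cover's underside was about 150 mm above the worktop, worked out from the tool height. The scene depth put the cover's top at 154 mm, against 155 mm expected.
- **Level:** the tool was vertical. The scene depth gave the cover a slope of about 0.01 to 0.02, which I take as noise.
- **Steadiness:** joint speeds were at most 0.008 rad/s, the grip held at 13.3 mm, and the measured vertical force was about 3 N.

Two checks did not agree or did not work:
- **Centring:** the scene view's blue outline put the cover 8 mm off the dish centre in x, and its nut midpoint suggested about 3 mm. It showed the same 8 mm offset from the tool just after the lift, so I put it down to the gripper hiding part of the cover and made no correction.
- **Top view:** the arm hid most of the cover at the end, so the final plane fit from that camera was unusable.

I did not measure the dish or the bystanders again after the carry. In the last pictures the dish, the coffee press and the sink plug showed no sign of having moved.

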